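# Load the topping crusher and hold its lever halfway

### The arm

A 6-joint arm with a two-finger parallel gripper is mounted at the origin on the work surface. World frame = base frame: x ahead of the robot, y to its left, z up, the work surface at z = 0. Lengths are in mm, angles in rad, forces in N, time in s.
With the tool pointing down it reaches from about 325 to 850 mm from the base axis. Payload 4.4 kg.
Tool frame: the origin (TCP) lies midway between the tips of the shut fingers; the grasp point (between the pads) lies arm.hold_point_z behind it (arm.hold_point_z is the distance from the TCP to the grasp point, in mm); z points along the fingers, y is the line along which they close (so a half turn about z gives the same grasp; the last joint's range is limited). The gripper opens to 94 mm and grips with 3 to 60 N. Pads are 16 mm wide; open, the fingers measure 119 mm over their backs; the gripper's body (75 mm by 177 mm) begins 78 mm behind the grasp point.
Start: joints at [0.983, 0.207, 1.542, -0, 1.393, -0.15], TCP at [243.779, 520.767, 205.447] pointing down, gripper open.
Joint ranges: [-2.73, 2.73], [-0.86, 2.22], [0.23, 2.46], [-1.11, 4.25], [0.08, 2.63], [-2.82, 2.82]. Speed limits (rad/s): [2.79, 2.79, 3.14, 3.14, 3.14, 3.14].

### API

Orientations are given as a unit quaternion [w, x, y, z].
In Python, from station import telemetry, camera, ticket, arm gives the robot as it stands.
- The arm moves only by the shell command python3 -m crank 'ROWS' [FORCE]. ROWS is JSON, a list of rows, each an object of numbers: "jaw": the opening, from 0 (shut) to 1 (fully open); "dx", "dy", "dz": the shift along the tool's x, y, z in mm; "spin": the turn about the tool's z in degrees. A call has 1 to 8 rows; each row shifts and turns the commanded pose from where the row before left it, along the tool's axes as they then stand; what a row does not reach is not made up. A row lasts 1/10 s, in which the tool goes at most 50 mm and 8.59 degrees, less where a joint would pass 70% of its speed; a pose out of reach is approached as far as the arm can. A call with a gripper value outside its range is refused whole. The fingers move at their own pace and stop on an object; FORCE is the grip in N (left out, the last holds). Time passes only in rows, so rows that do not move let the fingers close. It gives the time, the measured TCP pose, the force, the opening and the grip force at its end, in the units of the state.
- telemetry.observe(): the state, without advancing time (a new reading comes with each control period).
- camera(name): name is "scene" or "side" or "wrist"; returns a dict with "image" (420x560x3 uint8, red, green, blue), "K" (3x3 intrinsics, pixels), "R" (3x3) and "t" (3): a world point X has camera coordinates R X + t; the wrist camera has in their place "mount" (4x4, takes a point from camera to tool coordinates, whose origin is the TCP and whose axes are the flange's). Camera axes: x right, y down, z forward; pixel columns grow to the right and rows downward; lengths in mm; the calibration is good to about 2 mm. A picture is of the moment at which its call begins: read the wrist's pose just before it. There is no depth.
- ticket.sign_off(): hands the job in; it is judged then, once.
The state is a dict: "clock": time; "joint_positions": joint angles; "qd": joint speeds; "effort": joint torques, N m; "eef_pos": TCP position; "tcp_rot": TCP orientation; "ft_force": force on the tool from outside, world axes, zero at the start; "moment": the same for the moment, N m; "gripper_width": opening from 0.0 (shut) to 1.0 (fully open); "grasp_force": force on a finger pad.
Only numpy, scipy, OpenCV 4.12 (cv2) and the standard library are available. Lean on these libraries where they do the work, as an engineer would, in place of code of your own. Each camera call takes 0.05 s, during which the arm holds its last target. There are 200 camera calls.

### The job

Pick up the scoop, pour all five chocolate nuts from it through the crusher's funnel into the clear jar under it, and stand the empty scoop upright back on the counter. Only then press the crusher's sprung lever down to halfway, so that it is level, never to its bottom stop, and finish while still holding it there: the program ends with the robot pressing the lever. Leave the other things on the counter where they are.

Things in the scene. Friction and masses are not known exactly. Their poses are not given: they have to be found in the camera images.
- crusher: topping crusher bolted to the counter; never moves. Origin at counter level between its parts; its y axis runs from the lever end (-y) to the jar end (+y). Grey plinth 160 x 150 mm, 65 high, centred at y = +70 mm; on it a clear round jar with a wide aluminium funnel on top. From the plinth a low foot 110 mm wide and 18 high runs to y = -185 mm under the crush lever
- jar_floor (a point): centre of the jar's floor, 65 mm above the counter. The clear jar is a tube 56 mm wide inside, 62 outside, 77 mm tall, on the crusher's upright axis at y = +70 mm
- funnel_mouth (a point): centre of the funnel's open top, level with its rim, 190 mm above the counter. The funnel is 150 mm wide inside (156 over the rim) and narrows over 48 mm to the jar's 56 mm
- lever (a joint): crush lever, rad: 0 at rest, when its free end is tilted up by 0.2; 0.2 = halfway, the lever exactly level (slow crush); 0.4 = bottom stop. It hinges at crusher y = -26 mm, 94 mm above the counter, and its arm points along -y. A spring always lifts it: about 2 N at the pad at rest, 6 N halfway, 10 N at the bottom
- lever_pad (a point): centre of the top face of the black rubber pad (56 mm along x, 52 mm along y, 12 thick) at the lever's free end, 120 mm from the hinge axis. It is about 129 mm above the counter at rest, 105 mm when the lever is level, 81 mm at the bottom stop; it is 0.21 m from the funnel's axis when pressed from above
- scoop: white scoop standing on the counter; origin at the centre of its underside, z up. Round bowl 56 mm across outside at the foot, 100 mm at the rim, 50 mm tall, walls 3 mm and flaring 24 deg, floor 4 mm; about 0.14 kg (varies), light in the handle. A straight round wooden handle, 16 mm thick, points along -x from the bowl, its axis level at z = 50 mm, reaching to x = -145 mm
- scoop_grip (a point): point on the axis of the scoop's handle, 85 mm from the bowl's centre (axes as the scoop's)
- piece1_center (a point): centre of one of the five dark chocolate-coated nuts, balls of 24 mm and 10 g, that lie in the scoop at the start (one of the four at the bottom)
- piece2_center (a point): centre of one of the five dark chocolate-coated nuts, balls of 24 mm and 10 g, that lie in the scoop at the start (one of the four at the bottom)
- piece3_center (a point): centre of one of the five dark chocolate-coated nuts, balls of 24 mm and 10 g, that lie in the scoop at the start (one of the four at the bottom)
- piece4_center (a point): centre of one of the five dark chocolate-coated nuts, balls of 24 mm and 10 g, that lie in the scoop at the start (one of the four at the bottom)
- piece5_center (a point): centre of one of the five dark chocolate-coated nuts, balls of 24 mm and 10 g, that lie in the scoop at the start (on top of the other four)
- mug: bystander: white mug, 76 mm across, 90 tall, handle at its +y side, toward the back of the counter; origin at the centre of its underside
- bowl: bystander: white bowl, 120 mm across, 55 tall, toward the back of the counter; origin at the centre of its underside
- storage_jar: bystander: glass storage jar with a steel cap, 70 mm across, 110 tall, beyond the scoop; origin at the centre of its underside
- shaker: bystander: small white shaker with a steel cap, 40 mm across, 75 tall, on the robot's side of the crusher; origin at the centre of its underside
- spoon: bystander: steel spoon lying flat, 130 mm long along its x axis, near the robot
- tin: bystander: plain tin can, 66 mm across, 100 tall, to the right of the scoop; origin at the centre of its underside
- milk: bystander: white bottle, 72 mm across, 190 tall, back left; origin at the centre of its underside
Things that resemble listed ones, but are neither listed nor needed, are in the scene too. Leave any yellow look-alike of the scoop alone.

How it is judged (in metres and radians):
On the way, in this order (a step that is already met when the one before it is completed fails the run):
1. the scoop is lifted with all five nuts in it (height (world z) of scoop above 0.05 m and distance between each of piece1_center, piece2_center, piece3_center, piece4_center, piece5_center and scoop below 0.065 m), for 0.1 s.
2. all five nuts are in the jar (horizontal distance between each of piece1_center, piece2_center, piece3_center, piece4_center, piece5_center and jar_floor below 0.026 m and z of each of piece1_center, piece2_center, piece3_center, piece4_center, piece5_center in the frame of jar_floor below 0.077 m), for 0.2 s.
3. the empty scoop stands upright on the counter, let go (height (world z) of scoop between -0.005 and 0.008 m and angle between scoop's own z axis and vertical below 0.12 rad and linear speed of scoop below 0.03 m/s and contact force between each of the arm, the fingers and scoop below 0.2 N), for 0.2 s.
At the end, for the whole second after the job is handed in: All five nuts lie in the jar below the funnel; the scoop stands upright (within 7 deg) on the counter, not touched by the robot; the robot holds the lever still, pressing it with more than 2 N, at 0.2 rad within 0.07 (level within 4 deg) (all of step 2 and all of step 3 and value of joint lever between 0.13 and 0.27 rad and velocity of joint lever between -0.1 and 0.1 rad/s and contact force between any of the fingers, the arm and lever above 2 N); the arm keeps its last pose, push and grip.
It fails at once if the lever is pressed to its bottom stop (value of joint lever above 0.37 rad).
It fails at once if the lever is pressed before all the nuts are in the jar and the scoop is back on the counter (value of joint lever above 0.1 rad and (not ((horizontal distance between piece1_center and jar_floor below 0.026 m and z of piece1_center in the frame of jar_floor below 0.077 m) and (horizontal distance between piece2_center and jar_floor below 0.026 m and z of piece2_center in the frame of jar_floor below 0.077 m) and (horizontal distance between piece3_center and jar_floor below 0.026 m and z of piece3_center in the frame of jar_floor below 0.077 m) and (horizontal distance between piece4_center and jar_floor below 0.026 m and z of piece4_center in the frame of jar_floor below 0.077 m) and (horizontal distance between piece5_center and jar_floor below 0.026 m and z of piece5_center in the frame of jar_floor below 0.077 m)) or height (world z) of scoop above 0.02 m or angle between scoop's own z axis and vertical above 0.3 rad)).
It fails at once if a bystander is knocked or moved more than 40 mm (distance of any of mug, bowl, storage_jar, shaker, spoon, tin, milk from where it was at the start of the episode above 0.04 m).
It also fails if it takes over 72 s, if anything falls off the work surface, if the arm or the gripper's body presses on something with over 40 N, if the wrist force passes 120 N, or if a joint passes its speed limit or range.

## Working session

There is one attempt and no reset: what is moved stays moved. The work goes in short steps, Python scripts to look and compute and a shell command to move; the robot and the scene stay as the last step left them, time stands still between calls to the robot, and variables do not carry over. Pictures are saved under pics/ and viewed, at most 10 in all, crops included, and the job is handed in when it is done.

```bash
ls; mkdir -p pics
cat > h.py <<'E'
import numpy as np, cv2
from station import telemetry, camera, ticket, arm
from scipy.spatial.transform import Rotation as Ro
def Rq(q): return Ro.from_quat([q[1],q[2],q[3],q[0]]).as_matrix()
def cam(n):
    s=telemetry.observe(); c=camera(n)
    if n=='wrist':
        M=np.array(c['mount']); R0=Rq(s['tcp_rot']); Rc=R0@M[:3,:3]; o=R0@M[:3,3]+np.array(s['eef_pos'])
    else:
        R=np.array(c['R']); Rc=R.T; o=-R.T@np.array(c['t'])
    return c['image'],np.array(c['K']),Rc,o
def ray(K,Rc,o,uv):
    d=Rc@np.linalg.solve(K,[uv[0],uv[1],1.]); return o,d/np.linalg.norm(d)
def onz(K,Rc,o,uv,z):
    o,d=ray(K,Rc,o,uv); return o+d*(z-o[2])/d[2]
def tri(r1,r2):
    (a,d),(b,e)=r1,r2; t=np.linalg.lstsq(np.c_[d,-e],b-a,rcond=None)[0]
    p,q=a+t[0]*d,b+t[1]*e; return (p+q)/2,np.linalg.norm(p-q)
def proj(K,Rc,o,X):
    p=K@(Rc.T@(np.asarray(X,float)-o)); return p[:2]/p[2]
def save(n,im): cv2.imwrite(n,im[...,::-1])
E
python3 - <<'E'
from h import *
ims=[]
for n in('scene','side'):
    im,K,R,o=cam(n); save(f'pics/{n}0.png',im); ims.append(im); print(n,o,R[:,2],K[0])
np.savez
print(telemetry.observe(), arm.hold_point_z, [a for a in dir(arm) if a[0]!='_'])
E
```

```text
pics
scene [1028.85405982 -839.03627536 1687.0643563 ] [-0.28976788  0.44002774 -0.84994715] [533.56480115   0.         279.7016609 ]
side [ 240.83973059 -786.44790756 1087.31244864] [ 0.21631508  0.60368828 -0.76731235] [469.94047687   0.         287.93579391]
{'clock': 0.1, 'joint_positions': array([ 9.82506945e-01,  2.07346925e-01,  1.54279650e+00, -1.93232467e-06,
        1.39349709e+00, -1.50493517e-01]), 'qd': array([-0.00144811, -0.00257298, -0.00348124,  0.00048607, -0.00163321,
        0.00153163]), 'effort': array([ 5.93620257e-05, -3.71862423e+01, -2.82292932e+01,  7.00185215e-02,
        3.11166735e-02, -7.78852200e-05]), 'eef_pos': array([243.36835695, 520.15708273, 204.40695292]), 'tcp_rot': array([-3.68800577e-04,  2.17153704e-01,  9.76136886e-01, -9.55204855e-04]), 'ft_force': array([-0.09781077, -1.2471596 ,  0.10410974]), 'moment': array([ 0.0401884 , -0.06245981, -0.02612867]), 'grasp_force': 0.0, 'gripper_width': 0.9991720993665665} 18.8 ['IKError', 'hold_point_z']
```

View pics/scene0.png

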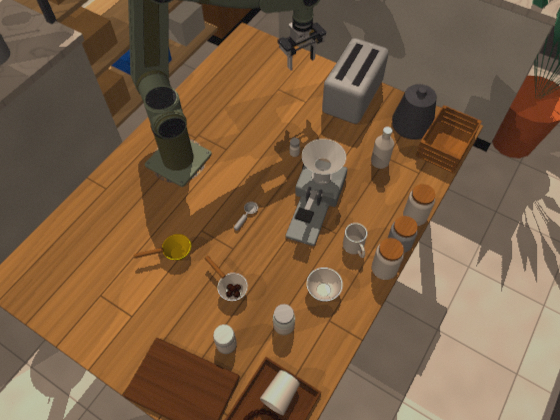

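View pics/side0.png

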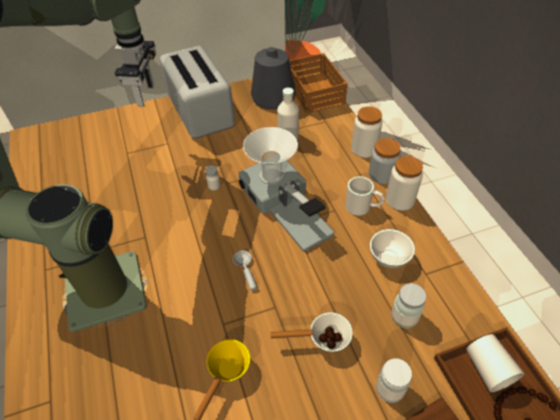

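The scene view shows the white scoop with nuts at (233,288), handle end about (209,260), the funnel at (323,160) and the lever pad at (304,214). In the side view they are at (331,334), (271,334), (270,147) and (313,206). The yellow look-alike is at (177,249) in scene and (228,362) in side. Next I measure by masks.

```bash
cat > m.py <<'E'
from h import *
seed={'scene':dict(bowl=(233,288),fun=(323,160),pad=(304,214),hb=(200,250,232,285)),'side':dict(bowl=(331,334),fun=(270,147),pad=(313,206),hb=(262,322,312,345))}
cams={};res={}
for n,s in seed.items():
    im,K,R,o=cam(n); cams[n]=(K,R,o); hsv=cv2.cvtColor(im,cv2.COLOR_RGB2HSV)
    out={}
    def blob(m,c,r):
        k=np.zeros(m.shape,np.uint8); cv2.circle(k,c,r,255,-1); m=cv2.bitwise_and(m,k)
        N,L,st,ce=cv2.connectedComponentsWithStats(m); i=1+np.argmax(st[1:,4]); return (L==i).astype(np.uint8)*255,st[i]
    white=((hsv[...,1]<70)&(hsv[...,2]>105)).astype(np.uint8)*255
    for key,r in(('bowl',27),('fun',32)):
        b,st=blob(white,s[key],r); c=max(cv2.findContours(b,0,1)[0],key=cv2.contourArea); h=cv2.convexHull(c)
        out[key]=(cv2.fitEllipse(h),st)
    dark=(hsv[...,2]<60).astype(np.uint8)*255
    for key,c,r in(('nuts',s['bowl'],20),('pad',s['pad'],14)):
        b,st=blob(dark,c,r); out[key]=(np.argwhere(b)[:,::-1].mean(0),st)
    x0,y0,x1,y1=s['hb']; 
    print(n,{k:v for k,v in out.items()})
    big=cv2.resize(im[s['bowl'][1]-45:s['bowl'][1]+35,s['bowl'][0]-75:s['bowl'][0]+45],None,fx=4,fy=4,interpolation=2)
    big2=cv2.resize(im[s['fun'][1]-25:s['fun'][1]+105,s['fun'][0]-60:s['fun'][0]+80],None,fx=3.4,fy=3.4,interpolation=2)
    res[n]=(out,big,big2)
for k in('bowl','fun'):
    print(k,[ (n,onz(*cams[n],res[n][0][k][0][0],z).round(1)) for n in cams for z in((50,) if k=='bowl' else (190,))],tri(*[ray(*cams[n],res[n][0][k][0][0]) for n in cams]))
for k in('nuts','pad'): print(k,tri(*[ray(*cams[n],res[n][0][k][0]) for n in cams]))
a,b=res['scene'],res['side']
save('pics/cropA.png',np.vstack([np.hstack([a[1][:,:380],b[1][:,:380]])[:290],np.hstack([cv2.resize(a[2],(380,310)),cv2.resize(b[2],(380,310))])]))
E
python3 m.py
```

```text
scene {'bowl': (((232.1158905029297, 286.750732421875), (27.2924747467041, 29.7653865814209), 68.46307373046875), array([218, 273,  29,  28, 435], dtype=int32)), 'fun': (((321.65313720703125, 166.4908905029297), (49.959259033203125, 56.97649383544922), 13.098837852478027), array([ 298,  139,   49,   49, 1573], dtype=int32)), 'nuts': (array([233.27210884, 290.23809524]), array([227, 284,  14,  14, 147], dtype=int32)), 'pad': (array([304.16666667, 214.984375  ]), array([295, 208,  19,  15, 192], dtype=int32))}
side {'bowl': (((331.0897216796875, 331.732177734375), (38.43424987792969, 42.05792999267578), 106.66802978515625), array([311, 313,  41,  39, 916], dtype=int32)), 'fun': (((271.5995788574219, 148.3159637451172), (56.15229797363281, 64.19888305664062), 24.199228286743164), array([ 243,  117,   55,   63, 2228], dtype=int32)), 'nuts': (array([330.34222222, 337.87555556]), array([319, 328,  23,  21, 225], dtype=int32)), 'pad': (array([312.23282443, 206.95038168]), array([300, 198,  25,  18, 262], dtype=int32))}
bowl [('scene', array([ 507.8, -342.4,   50. ])), ('side', array([ 505. , -343.8,   50. ]))] (array([ 506.30747657, -341.19826727,   44.83303541]), np.float64(0.7396785649421646))
fun [('scene', array([556.9, 145.5, 190. ])), ('side', array([537.1, 170.2, 190. ]))] (array([544.67153186, 168.18292855, 176.21757457]), np.float64(25.47274338486584))
nuts (array([ 506.4874834 , -340.22997455,   11.35976694]), np.float64(2.575057211669623))
pad (array([586.77938649, -17.16791097, 119.42648185]), np.float64(1.4266041046424438))
```

View pics/cropA.png

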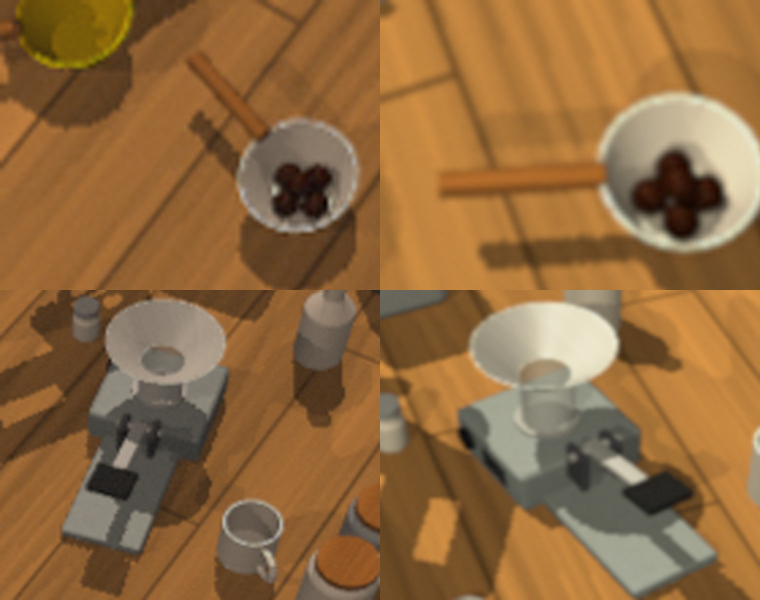

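The crops show the handle tip at about (206.7,257.5) scene and (271,334.7) side. The funnel rim's centre is at about (323.8,156.8) scene and (270.4,145.1) side; the first blobs had merged it with the jar.

Run:
```python
from h import *
A=cam('scene')[1:];B=cam('side')[1:]
for k,a,b in(('tip',(206.7,257.5),(271,334.7)),('bowl',(232.1,286.7),(331.1,331.7)),('fun',(323.8,156.8),(270.4,145.1)),('pad',(304.2,215),(312.2,207))):
    p,e=tri(ray(*A,a),ray(*B,b)); print(k,p.round(1),round(e,1))
z=190
print(onz(*A,(323.8,156.8),190),onz(*B,(270.4,145.1),190))
```

```text
tip [ 369.4 -297.8   42.2] 1.1
bowl [ 506.3 -341.2   45.2] 0.8
fun [540.2 189.9 184.3] 0.7
pad [586.8 -16.9 119. ] 1.4
[542.31294211 185.57348582 190.        ] [538.29449739 184.22582096 190.        ]
```

```bash
R='x'
python3 -m crank '[{"dx":-26,"dy":-34},{"dx":-26,"dy":-34},{"dx":-26,"dy":-34},{"dx":-26,"dy":-34},{"dx":-26,"dy":-34},{"dx":-26,"dy":-34},{"dx":-26,"dy":-34},{"dx":-26,"dy":-34}]'
python3 -m crank '[{"dx":-26,"dy":-34},{"dx":-26,"dy":-34},{"dx":-26,"dy":-34},{"dx":-26,"dy":-34},{"dx":-26,"dy":-34},{"dx":-26,"dy":-34},{"dx":-26,"dy":-34},{"dx":-26,"dy":-34}]'
python3 -m crank '[{"dx":-26,"dy":-34},{"dx":-26,"dy":-34},{"dx":-26,"dy":-34},{"dx":-26,"dy":-34},{"spin":-7.4},{}]'
python3 - <<'E'
from h import *
im,K,R,o=cam('wrist'); save('pics/w1.png',im)
s=telemetry.observe(); print(s['eef_pos'],s['tcp_rot'],s['joint_positions'].round(2),Rq(s['tcp_rot']).round(3))
for X in((506,-341,50),(369.4,-297.8,50)): print(proj(K,R,o,X))
E
```

```text
[243.69053246 520.61602825 205.16823508] [-9.79764320e-05  2.17170406e-01  9.76133668e-01 -2.60819913e-04] [ 0.98  0.21  1.54 -0.    1.39 -0.15] [[-0.906  0.424 -0.   ]
 [ 0.424  0.906 -0.   ]
 [ 0.    -0.001 -1.   ]]
[-172.84037301  596.16448122]
[-224.75032354  528.33267407]validation failed for argument at $[0]...
validation failed for argument at $[0]...
validation failed for argument at $[0]...
```

View pics/w1.png

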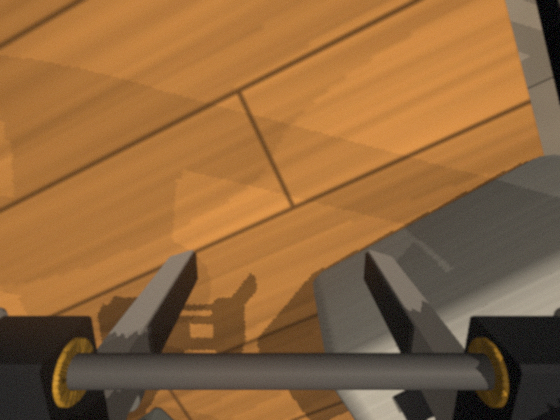

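The moves were refused, so the picture only shows the start place: toaster at right, fingers at (150,330) and (420,330). The rows probably need every key, so I try one full row.

```bash
python3 -m crank '[{"jaw":1,"dx":-26,"dy":-34,"dz":0,"spin":0}]'; python3 -c "
from h import *
s=telemetry.observe();print(s['eef_pos'],s['gripper_width'],s['clock'])"
```

```text
clock: 0.45
eef_pos: [252.7, 481.3, 205.1]
tcp_rot: [-0.0, 0.215, 0.977, 0.001]
ft_force: [0.5, -0.2, -0.5]
gripper_width: 0.999
grasp_force: 0.0
[252.66243851 481.34288571 205.13134784] 0.9993846490801994 0.45
```

```bash
python3 -m crank '[{"jaw":1,"dx":-26,"dy":-34,"dz":0,"spin":0},{"jaw":1,"dx":-26,"dy":-34,"dz":0,"spin":0},{"jaw":1,"dx":-26,"dy":-34,"dz":0,"spin":0},{"jaw":1,"dx":-26,"dy":-34,"dz":0,"spin":0},{"jaw":1,"dx":-26,"dy":-34,"dz":0,"spin":0},{"jaw":1,"dx":-26,"dy":-34,"dz":0,"spin":0},{"jaw":1,"dx":-26,"dy":-34,"dz":0,"spin":0}]' | sed -n 2p
python3 -m crank '[{"jaw":1,"dx":-26,"dy":-34,"dz":0,"spin":0},{"jaw":1,"dx":-26,"dy":-34,"dz":0,"spin":0},{"jaw":1,"dx":-26,"dy":-34,"dz":0,"spin":0},{"jaw":1,"dx":-26,"dy":-34,"dz":0,"spin":0},{"jaw":1,"dx":-26,"dy":-34,"dz":0,"spin":0},{"jaw":1,"dx":-26,"dy":-34,"dz":0,"spin":0},{"jaw":1,"dx":-26,"dy":-34,"dz":0,"spin":0},{"jaw":1,"dx":-26,"dy":-34,"dz":0,"spin":0}]'| sed -n 2p
python3 -m crank '[{"jaw":1,"dx":-26,"dy":-34,"dz":0,"spin":0},{"jaw":1,"dx":-26,"dy":-34,"dz":0,"spin":0},{"jaw":1,"dx":-26,"dy":-34,"dz":0,"spin":0},{"jaw":1,"dx":-26,"dy":-34,"dz":0,"spin":0},{"jaw":1,"dx":0,"dy":0,"dz":0,"spin":-7.4},{"jaw":1,"dx":0,"dy":0,"dz":0,"spin":0}]'| sed -n 2,3p
python3 - <<'E'
from h import *
im,K,R,o=cam('wrist'); save('pics/w2.png',im)
s=telemetry.observe(); print(s['joint_positions'].round(2),Rq(s['tcp_rot']).round(3))
for X in((506,-341,50),(369.4,-297.8,50)): print(proj(K,R,o,X))
E
```

```text
eef_pos: [316.9, 184.8, 205.7]
eef_pos: [390.0, -150.2, 205.7]
eef_pos: [426.2, -316.6, 205.0]
tcp_rot: [-0.0, 0.155, 0.988, 0.0]
[-0.8   0.11  1.65  0.    1.38 -2.06] [[-0.952  0.307 -0.001]
 [ 0.307  0.952  0.001]
 [ 0.001  0.001 -1.   ]]
[280.69281544 277.27429417]
[280.19111842 138.70008931]
```

View pics/w2.png

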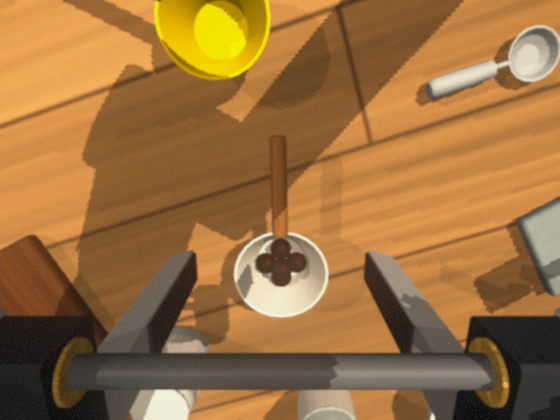

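The wrist view shows the handle from (278,137) to the bowl centre (281,274), which matches the prediction. The grasp is aligned, so I descend and close firmly.

```bash
python3 -m crank '[{"jaw":1,"dx":0,"dy":1,"dz":30,"spin":0},{"jaw":1,"dx":0,"dy":0,"dz":30,"spin":0},{"jaw":1,"dx":0,"dy":0,"dz":30,"spin":0},{"jaw":1,"dx":0,"dy":0,"dz":30,"spin":0},{"jaw":1,"dx":0,"dy":0,"dz":30,"spin":0},{"jaw":1,"dx":0,"dy":0,"dz":25,"spin":0},{"jaw":1,"dx":0,"dy":0,"dz":0,"spin":0}]'
python3 -m crank '[{"jaw":0,"dx":0,"dy":0,"dz":0,"spin":0},{"jaw":0,"dx":0,"dy":0,"dz":0,"spin":0},{"jaw":0,"dx":0,"dy":0,"dz":0,"spin":0},{"jaw":0,"dx":0,"dy":0,"dz":0,"spin":0},{"jaw":0,"dx":0,"dy":0,"dz":0,"spin":0},{"jaw":0,"dx":0,"dy":0,"dz":0,"spin":0}]' 60
python3 - <<'E'
from h import *
a=cam('side')[0]; b=cam('scene')[0]
save('pics/g1.png',np.hstack([cv2.resize(a[230:410,200:420],(440,360)),cv2.resize(b[220:340,160:280],(360,360))]))
E
```

```text
clock: 3.3
eef_pos: [424.1, -310.8, 27.2]
tcp_rot: [-0.003, 0.154, 0.988, 0.003]
ft_force: [-0.3, 0.7, -0.5]
gripper_width: 1.0
grasp_force: 0.0
clock: 3.9
eef_pos: [426.9, -314.8, 30.8]
tcp_rot: [0.0, 0.154, 0.988, -0.0]
ft_force: [-0.1, -0.7, 0.1]
gripper_width: 0.524
grasp_force: 0.0
```

View pics/g1.png

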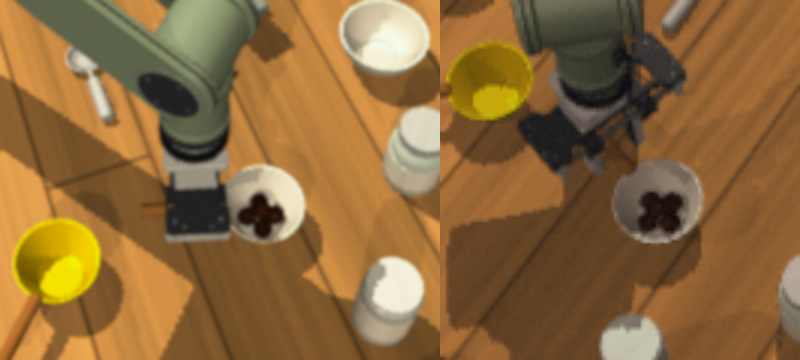

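The picture shows the gripper astride the handle, still closing, with the scoop undisturbed. I finish closing and lift slowly.

```bash
python3 -m crank '[{"jaw":0,"dx":0,"dy":0,"dz":0,"spin":0},{"jaw":0,"dx":0,"dy":0,"dz":0,"spin":0},{"jaw":0,"dx":0,"dy":0,"dz":0,"spin":0},{"jaw":0,"dx":0,"dy":0,"dz":0,"spin":0},{"jaw":0,"dx":0,"dy":0,"dz":0,"spin":0},{"jaw":0,"dx":0,"dy":0,"dz":0,"spin":0},{"jaw":0,"dx":0,"dy":0,"dz":0,"spin":0}]' 60
python3 -m crank '[{"jaw":0,"dx":0,"dy":0,"dz":-5,"spin":0},{"jaw":0,"dx":0,"dy":0,"dz":-10,"spin":0},{"jaw":0,"dx":0,"dy":0,"dz":-10,"spin":0},{"jaw":0,"dx":0,"dy":0,"dz":-5,"spin":0},{"jaw":0,"dx":0,"dy":0,"dz":0,"spin":0}]'
cat > tilt.py <<'E'
from h import *
import sys
# pose of scoop's bowl: nuts' mean and white rim seen in both views; TCP projected
s=telemetry.observe(); p=np.array(s['eef_pos'])-[0,0,-18.8]
tx=Rq(s['tcp_rot'])[:,0]; C=[];
for n in('scene','side'):
    im,K,R,o=cam(n); C.append((im,K,R,o)); 
    print(n,'grip px',proj(K,R,o,p).round(),'level bowl px',proj(K,R,o,p-85*tx).round(), 'hang', proj(K,R,o,p-[0,0,85]).round())
    hsv=cv2.cvtColor(im,cv2.COLOR_RGB2HSV); c=proj(K,R,o,p-60*tx-[0,0,30])
    m=(hsv[...,1]<80)&(hsv[...,2]>105); k=np.zeros(m.shape,np.uint8); cv2.circle(k,tuple(int(v) for v in c),45,1,-1)
    d=(hsv[...,2]<60)&(hsv[...,0]<15)&(hsv[...,1]>80)&(k>0); print('  dark-brown px',d.sum())
if len(sys.argv)>1:
    T=[]
    for im,K,R,o in C:
        u,v=proj(K,R,o,p-60*tx-[0,0,40]).astype(int); u=np.clip(u,60,500);v=np.clip(v,60,360)
        T.append(cv2.resize(im[v-60:v+60,u-60:u+60],(400,400)))
    save(sys.argv[1],np.hstack(T))
E
python3 tilt.py pics/l1.png
```

```text
clock: 4.7
eef_pos: [426.7, -314.7, 30.4]
tcp_rot: [-0.0, 0.154, 0.988, -0.0]
ft_force: [-0.9, -1.5, -0.2]
gripper_width: 0.156
grasp_force: 60.0
clock: 5.2
eef_pos: [427.7, -315.4, 62.0]
tcp_rot: [0.001, 0.154, 0.988, -0.001]
ft_force: [0.3, 0.3, -1.4]
gripper_width: 0.157
grasp_force: 60.0
scene grip px [216. 265.] level bowl px [232. 283.] hang [219. 275.]
  dark-brown px 173
side grip px [297. 326.] level bowl px [333. 324.] hang [296. 342.]
  dark-brown px 267
```

View pics/l1.png

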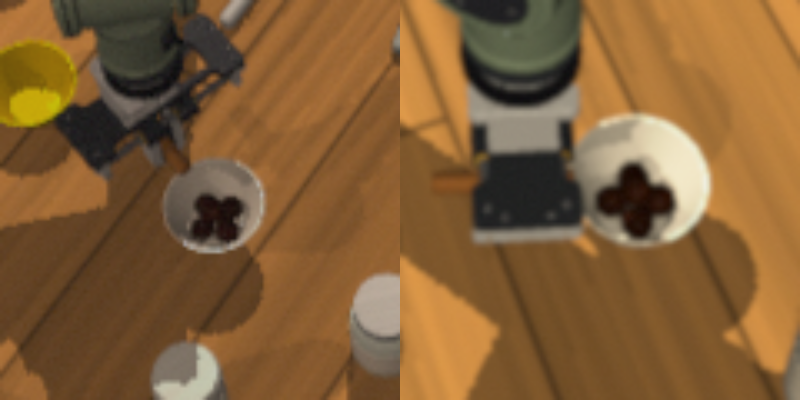

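The scoop hangs level with all nuts in it: bowl at (213,205) in the left crop and (640,180) in the right. I raise it and carry it to the funnel at a gentle pace.

```bash
python3 -m crank '[{"jaw":0,"dx":0,"dy":0,"dz":-15,"spin":0},{"jaw":0,"dx":0,"dy":0,"dz":-30,"spin":0},{"jaw":0,"dx":0,"dy":0,"dz":-35,"spin":0},{"jaw":0,"dx":0,"dy":0,"dz":-35,"spin":0},{"jaw":0,"dx":0,"dy":0,"dz":-35,"spin":0},{"jaw":0,"dx":0,"dy":0,"dz":-35,"spin":0},{"jaw":0,"dx":0,"dy":0,"dz":-35,"spin":0},{"jaw":0,"dx":0,"dy":0,"dz":-20,"spin":0}]'|sed -n '2p;6p'
python3 -m crank '[{"jaw":0,"dx":2,"dy":8,"dz":0,"spin":0},{"jaw":0,"dx":4,"dy":16,"dz":0,"spin":0},{"jaw":0,"dx":5,"dy":22,"dz":0,"spin":0},{"jaw":0,"dx":6,"dy":26,"dz":0,"spin":0},{"jaw":0,"dx":6,"dy":26,"dz":0,"spin":0},{"jaw":0,"dx":6,"dy":26,"dz":0,"spin":0},{"jaw":0,"dx":6,"dy":26,"dz":0,"spin":0},{"jaw":0,"dx":6,"dy":26,"dz":0,"spin":0}]'|sed -n '2p;6p'
python3 -m crank '[{"jaw":0,"dx":6,"dy":26,"dz":0,"spin":0},{"jaw":0,"dx":6,"dy":26,"dz":0,"spin":0},{"jaw":0,"dx":6,"dy":26,"dz":0,"spin":0},{"jaw":0,"dx":6,"dy":26,"dz":0,"spin":0},{"jaw":0,"dx":6,"dy":26,"dz":0,"spin":0},{"jaw":0,"dx":6,"dy":26,"dz":0,"spin":0},{"jaw":0,"dx":6,"dy":26,"dz":0,"spin":0},{"jaw":0,"dx":6,"dy":26,"dz":0,"spin":0}]'|sed -n '2p;6p'
python3 -m crank '[{"jaw":0,"dx":6,"dy":26,"dz":0,"spin":0},{"jaw":0,"dx":6,"dy":26,"dz":0,"spin":0},{"jaw":0,"dx":6,"dy":26,"dz":0,"spin":0},{"jaw":0,"dx":5,"dy":22,"dz":0,"spin":0},{"jaw":0,"dx":3,"dy":14,"dz":0,"spin":0},{"jaw":0,"dx":2,"dy":7,"dz":0,"spin":0},{"jaw":0,"dx":0,"dy":0,"dz":0,"spin":0}]'
python3 tilt.py
```

```text
eef_pos: [427.4, -315.2, 303.4]
grasp_force: 60.0
eef_pos: [439.4, -131.3, 297.3]
grasp_force: 60.0
eef_pos: [456.1, 80.6, 297.4]
grasp_force: 60.0
clock: 8.4
eef_pos: [467.7, 202.6, 299.2]
tcp_rot: [-0.001, 0.153, 0.988, -0.0]
ft_force: [-0.9, 0.8, -2.0]
gripper_width: 0.156
grasp_force: 60.0
scene grip px [309. 121.] level bowl px [327. 136.] hang [308. 137.]
  dark-brown px 127
side grip px [241. 110.] level bowl px [273. 109.] hang [244. 135.]
  dark-brown px 80
```

```bash
cat > w.py <<'E'
from h import *
import sys
s=telemetry.observe(); p=np.array(s['eef_pos'])+[0,0,18.8]; b=-Rq(s['tcp_rot'])[:,0]; z=np.array([0,0,1.])
im,K,R,o=cam('wrist'); hsv=cv2.cvtColor(im,cv2.COLOR_RGB2HSV)
d=((hsv[...,2]<75)&(hsv[...,1]>90)&((hsv[...,0]<14)|(hsv[...,0]>170))).astype(np.uint8)
d[:, :190]=0; d[:,370:]=0
d=cv2.morphologyEx(d,cv2.MORPH_OPEN,np.ones((3,3)))
N,L,st,ce=cv2.connectedComponentsWithStats(d)
print('brown',[(st[i,4],ce[i].round()) for i in range(1,N) if st[i,4]>60], p.round(1))
for t in np.radians([0,15,30,45,60,75]):
    f=lambda x,h:proj(K,R,o,p+(x*np.cos(t)+h*np.sin(t))*b+(h*np.cos(t)-x*np.sin(t))*z).round()
    print(round(np.degrees(t)),'rim c',f(85,0),'nuts',f(85,-32),'lip',f(135,0),'heel',f(35,0))
if len(sys.argv)>1: save(sys.argv[1],im)
E
python3 -m crank '[{"jaw":0,"dx":0,"dy":6,"dz":0,"spin":0},{"jaw":0,"dx":0,"dy":0,"dz":0,"spin":0}]' 30
python3 w.py
python3 -m crank '[{"jaw":0,"dx":0,"dy":0,"dz":0,"spin":0}]' 20|grep gr; python3 w.py|head -1
python3 -m crank '[{"jaw":0,"dx":0,"dy":0,"dz":0,"spin":0}]' 15|grep gr; python3 w.py|head -1
```

```text
clock: 8.7
eef_pos: [470.9, 207.7, 300.6]
tcp_rot: [0.0, 0.154, 0.988, 0.0]
ft_force: [-0.9, 0.1, -1.0]
gripper_width: 0.16
grasp_force: 30.0
brown [] [470.9 207.7 319.4]
0 rim c [279. 416.] nuts [279. 376.] lip [279. 481.] heel [279. 342.]
15 rim c [279. 384.] nuts [279. 342.] lip [279. 426.] heel [279. 330.]
30 rim c [279. 351.] nuts [279. 309.] lip [279. 377.] heel [279. 316.]
45 rim c [279. 319.] nuts [279. 277.] lip [279. 332.] heel [279. 301.]
60 rim c [279. 288.] nuts [279. 246.] lip [280. 290.] heel [279. 286.]
75 rim c [279. 258.] nuts [279. 216.] lip [280. 250.] heel [279. 271.]
gripper_width: 0.163
grasp_force: 20.0
brown [] [470.7 207.4 319.4]
gripper_width: 0.163
grasp_force: 15.0
brown [(np.int32(145), array([278., 345.]))] [470.7 207.6 319.4]
```

```bash
for i in 1; do python3 -m crank '[{"jaw":0,"dx":0,"dy":0,"dz":0,"spin":0},{"jaw":0,"dx":0,"dy":0,"dz":0,"spin":0}]' 15|grep gras; python3 w.py|head -1
python3 -m crank '[{"jaw":0,"dx":0,"dy":0,"dz":0,"spin":0},{"jaw":0,"dx":0,"dy":0,"dz":0,"spin":0}]' 12|grep gras; python3 w.py pics/w3.png|head -1; done
```

```text
grasp_force: 15.0
brown [] [470.5 207.7 319.2]
grasp_force: 12.0
brown [] [470.5 207.8 319.3]
```

View pics/w3.png

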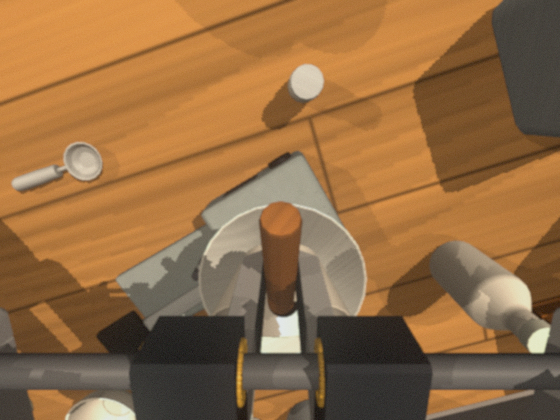

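The wrist view shows the handle end at (281,218) and the funnel centred at about (283,280), so the scoop has dropped well. Next I work out the tilt from the tip and look for brown blobs in the jar.

```bash
cat > n.py <<'E'
from h import *
for n in('scene','side'):
    im,K,R,o=cam(n); hsv=cv2.cvtColor(im,cv2.COLOR_RGB2HSV)
    d=((hsv[...,2]<80)&(hsv[...,1]>90)&((hsv[...,0]<14)|(hsv[...,0]>170))).astype(np.uint8)
    d[:100]=0; d[280:]=0; d[:,:200]=0; d[:,400:]=0
    N,L,st,ce=cv2.connectedComponentsWithStats(d)
    print(n,[(int(st[i,4]),ce[i].round()) for i in range(1,N) if st[i,4]>8],'jarfloor',proj(K,R,o,(540,187,77)).round(),'throat',proj(K,R,o,(540,187,142)).round(),'mouth',proj(K,R,o,(540,187,190)).round())
E
python3 n.py
python3 - <<'E'
from h import *
s=telemetry.observe(); p=np.array(s['eef_pos'])+[0,0,18.8]; b=-Rq(s['tcp_rot'])[:,0]; z=np.array([0,0,1.])
im,K,R,o=cam('wrist')
for t in (45,55,65,70,75,80,90): r=np.radians(t);print(t,proj(K,R,o,p-60*np.cos(r)*b+60*np.sin(r)*z).round())
print(proj(K,R,o,(540,187,190)),s['ft_force'])
E
```

```text
scene [(105, array([319., 142.])), (12, array([375., 173.]))] jarfloor [322. 175.] throat [323. 164.] mouth [323. 156.]
side [(50, array([263., 127.]))] jarfloor [272. 173.] throat [271. 157.] mouth [271. 144.]
45 [279. 232.]
55 [279. 260.]
65 [278. 291.]
70 [278. 307.]
75 [278. 323.]
80 [278. 338.]
90 [278. 366.]
[280.97968266 288.27646843] [-0.34705691  0.1313507  -1.08435935]
```

```bash
python3 -m crank '[{"jaw":0,"dx":0,"dy":0,"dz":0,"spin":0},{"jaw":0,"dx":0,"dy":0,"dz":0,"spin":0}]' 10|grep gras; python3 n.py
python3 -m crank '[{"jaw":0,"dx":0,"dy":0,"dz":0,"spin":0},{"jaw":0,"dx":0,"dy":0,"dz":0,"spin":0}]' 8|grep gras; python3 n.py;
python3 -m crank '[{"jaw":0,"dx":0,"dy":0,"dz":0,"spin":0},{"jaw":0,"dx":0,"dy":0,"dz":0,"spin":0}]' 6|grep gras; python3 n.py
```

```text
grasp_force: 10.0
scene [(10, array([313., 120.])), (124, array([320., 144.]))] jarfloor [322. 175.] throat [323. 164.] mouth [323. 156.]
side [(9, array([259., 127.])), (34, array([269., 132.]))] jarfloor [272. 173.] throat [271. 157.] mouth [271. 144.]
grasp_force: 8.0
scene [(12, array([313., 120.])), (126, array([319., 143.]))] jarfloor [322. 175.] throat [323. 164.] mouth [323. 156.]
side [(30, array([268., 133.]))] jarfloor [272. 173.] throat [271. 157.] mouth [271. 144.]
grasp_force: 6.0
scene [(16, array([313., 121.])), (120, array([317., 142.]))] jarfloor [322. 175.] throat [323. 164.] mouth [323. 156.]
side [(29, array([265., 135.]))] jarfloor [272. 173.] throat [271. 157.] mouth [271. 144.]
```

```bash
cat > t.py <<'E'
from h import *
s=telemetry.observe(); p=np.array(s['eef_pos'])+[0,0,18.8]; b=-Rq(s['tcp_rot'])[:,0]; z=np.array([0,0,1.])
im,K,R,o=cam('wrist'); hsv=cv2.cvtColor(im,cv2.COLOR_RGB2HSV)
# handle: most saturated darker orange within the column strip at the funnel/plinth background
for v in range(200,318,6): print(v,[int(((hsv[v,245:320,1]>130)&(hsv[v,245:320,0]<20)&(hsv[v,245:320,2]>50)).sum()), int(hsv[v,281,0]),int(hsv[v,281,1]),int(hsv[v,281,2])],end=' ')
E
python3 -m crank '[{"jaw":0,"dx":0,"dy":0,"dz":0,"spin":0},{"jaw":0,"dx":0,"dy":0,"dz":0,"spin":0}]' 4.5|grep -E 'gras|force'; python3 n.py; python3 t.py
```

```text
ft_force: [0.3, 0.1, -1.6]
grasp_force: 4.5
scene [(10, array([313., 124.])), (122, array([316., 142.]))] jarfloor [322. 175.] throat [323. 164.] mouth [323. 156.]
side [(28, array([264., 136.]))] jarfloor [272. 173.] throat [271. 157.] mouth [271. 144.]
200 [0, 24, 32, 167] 206 [0, 19, 44, 169] 212 [0, 18, 56, 142] 218 [0, 20, 54, 138] 224 [0, 28, 40, 227] 230 [0, 20, 78, 184] 236 [27, 13, 168, 172] 242 [38, 14, 179, 174] 248 [41, 13, 173, 190] 254 [42, 14, 175, 194] 260 [40, 13, 172, 196] 266 [35, 13, 173, 189] 272 [29, 13, 150, 117] 278 [24, 13, 138, 89] 284 [16, 13, 133, 96] 290 [6, 14, 127, 92] 296 [0, 11, 107, 79] 302 [0, 30, 28, 200] 308 [0, 32, 32, 226] 314 [0, 34, 28, 228]
```

The tilt is about 53° and near equilibrium, and the nuts are still in. I hook the lip on the funnel's far wall, lever the scoop past 80° by moving forward and up, then clamp it.

```bash
python3 -m crank '[{"jaw":0,"dx":-10,"dy":0,"dz":0,"spin":0},{"jaw":0,"dx":-10,"dy":0,"dz":0,"spin":0},{"jaw":0,"dx":0,"dy":0,"dz":15,"spin":0},{"jaw":0,"dx":0,"dy":0,"dz":15,"spin":0},{"jaw":0,"dx":0,"dy":0,"dz":13,"spin":0},{"jaw":0,"dx":-8,"dy":0,"dz":0,"spin":0},{"jaw":0,"dx":-8,"dy":0,"dz":0,"spin":0},{"jaw":0,"dx":-8,"dy":0,"dz":0,"spin":0}]' 6|grep -E 'pos|force'; python3 n.py; python3 t.py; echo
python3 -m crank '[{"jaw":0,"dx":-6,"dy":0,"dz":-4,"spin":0},{"jaw":0,"dx":-7,"dy":0,"dz":-5,"spin":0},{"jaw":0,"dx":-7,"dy":0,"dz":-3,"spin":0},{"jaw":0,"dx":-7,"dy":0,"dz":-3,"spin":0},{"jaw":0,"dx":-8,"dy":0,"dz":-4,"spin":0},{"jaw":0,"dx":0,"dy":0,"dz":0,"spin":0}]'|grep -E 'pos|force'; python3 n.py; python3 t.py
```

```text
eef_pos: [513.6, 194.3, 258.0]
ft_force: [0.1, -0.2, -2.4]
grasp_force: 6.0
scene [(22, array([321., 138.])), (113, array([324., 158.]))] jarfloor [322. 175.] throat [323. 164.] mouth [323. 156.]
side [(27, array([281., 147.]))] jarfloor [272. 173.] throat [271. 157.] mouth [271. 144.]
200 [0, 17, 55, 138] 206 [0, 24, 40, 127] 212 [0, 19, 40, 108] 218 [0, 28, 37, 205] 224 [0, 30, 38, 222] 230 [0, 31, 40, 224] 236 [0, 15, 110, 163] 242 [28, 14, 173, 171] 248 [38, 14, 171, 172] 254 [42, 13, 170, 186] 260 [43, 14, 176, 191] 266 [40, 13, 176, 196] 272 [36, 13, 175, 182] 278 [27, 14, 162, 118] 284 [15, 14, 125, 86] 290 [10, 11, 126, 85] 296 [4, 16, 138, 74] 302 [0, 27, 40, 183] 308 [0, 30, 30, 222] 314 [0, 29, 34, 222] 
eef_pos: [547.3, 183.5, 277.7]
ft_force: [-1.5, 0.1, 3.0]
grasp_force: 6.0
scene [(20, array([329., 143.])), (112, array([329., 158.]))] jarfloor [322. 175.] throat [323. 164.] mouth [323. 156.]
side [(25, array([288., 143.]))] jarfloor [272. 173.] throat [271. 157.] mouth [271. 144.]
200 [0, 19, 53, 150] 206 [0, 34, 31, 224] 212 [0, 37, 31, 223] 218 [0, 34, 27, 225] 224 [0, 35, 28, 224] 230 [0, 38, 27, 227] 236 [0, 36, 29, 226] 242 [0, 34, 30, 226] 248 [0, 33, 25, 222] 254 [0, 30, 36, 170] 260 [25, 13, 168, 173] 266 [38, 13, 164, 176] 272 [43, 13, 164, 183] 278 [45, 13, 170, 193] 284 [42, 13, 176, 191] 290 [41, 14, 175, 189] 296 [32, 13, 179, 174] 302 [34, 15, 164, 146] 308 [37, 15, 168, 178] 314 [39, 14, 165, 184]
```

```bash
python3 -m crank '[{"jaw":0,"dx":-5,"dy":0,"dz":0,"spin":0},{"jaw":0,"dx":-5,"dy":0,"dz":0,"spin":0},{"jaw":0,"dx":-5,"dy":0,"dz":0,"spin":0},{"jaw":0,"dx":-5,"dy":0,"dz":0,"spin":0}]'|grep -E 'pos|force'; python3 n.py; python3 t.py;echo
python3 -m crank '[{"jaw":0,"dx":-5,"dy":0,"dz":0,"spin":0},{"jaw":0,"dx":-5,"dy":0,"dz":0,"spin":0},{"jaw":0,"dx":-5,"dy":0,"dz":0,"spin":0},{"jaw":0,"dx":0,"dy":0,"dz":0,"spin":0}]'|grep -E 'pos|force'; python3 n.py; python3 t.py
```

```text
eef_pos: [564.9, 178.2, 278.2]
ft_force: [-3.5, 0.4, 8.0]
grasp_force: 6.0
scene [(10, array([332., 145.])), (89, array([330., 159.]))] jarfloor [322. 175.] throat [323. 164.] mouth [323. 156.]
side [(20, array([289., 143.]))] jarfloor [272. 173.] throat [271. 157.] mouth [271. 144.]
200 [0, 38, 20, 224] 206 [0, 38, 21, 223] 212 [0, 36, 22, 223] 218 [0, 38, 21, 226] 224 [0, 39, 19, 223] 230 [0, 38, 22, 223] 236 [0, 35, 19, 224] 242 [0, 36, 22, 222] 248 [0, 33, 27, 177] 254 [0, 17, 99, 85] 260 [0, 13, 100, 84] 266 [26, 13, 164, 174] 272 [37, 14, 172, 181] 278 [44, 14, 175, 173] 284 [48, 13, 173, 181] 290 [46, 13, 177, 186] 296 [44, 14, 182, 186] 302 [39, 14, 185, 179] 308 [37, 13, 177, 148] 314 [38, 14, 164, 184] 
eef_pos: [579.8, 173.2, 277.6]
ft_force: [-1.7, 0.5, 6.2]
grasp_force: 6.0
scene [(104, array([334., 163.]))] jarfloor [322. 175.] throat [323. 164.] mouth [323. 156.]
side [(63, array([292., 140.]))] jarfloor [272. 173.] throat [271. 157.] mouth [271. 144.]
200 [0, 42, 15, 224] 206 [0, 45, 13, 227] 212 [0, 42, 15, 225] 218 [0, 43, 14, 224] 224 [0, 44, 15, 226] 230 [0, 38, 13, 223] 236 [0, 42, 11, 225] 242 [0, 16, 63, 105] 248 [0, 15, 100, 84] 254 [0, 14, 108, 87] 260 [0, 14, 116, 86] 266 [0, 12, 119, 86] 272 [12, 13, 122, 88] 278 [21, 14, 126, 87] 284 [32, 13, 145, 86] 290 [41, 12, 175, 181] 296 [44, 13, 178, 178] 302 [47, 14, 177, 173] 308 [49, 13, 181, 159] 314 [47, 14, 200, 157]
```

```bash
python3 -m crank '[{"jaw":0,"dx":-5,"dy":0,"dz":-2,"spin":0},{"jaw":0,"dx":-5,"dy":0,"dz":-2,"spin":0},{"jaw":0,"dx":-5,"dy":0,"dz":-1,"spin":0},{"jaw":0,"dx":-5,"dy":0,"dz":0,"spin":0},{"jaw":0,"dx":0,"dy":0,"dz":0,"spin":0}]'|grep -E 'pos|force'; python3 n.py; python3 t.py;echo
python3 - <<'E'
from h import *
s=telemetry.observe(); p=np.array(s['eef_pos'])+[0,0,18.8]; im,K,R,o=cam('side'); w=cam('wrist')[0]
save('pics/p1.png',np.hstack([cv2.resize(im[60:200,200:340],(420,420)),cv2.resize(w[150:420,150:410],(380,420))]))
E
```

```text
eef_pos: [598.7, 166.6, 280.6]
ft_force: [-0.7, -0.8, -1.7]
grasp_force: 6.0
scene [(97, array([335., 164.]))] jarfloor [322. 175.] throat [323. 164.] mouth [323. 156.]
side [(33, array([294., 141.]))] jarfloor [272. 173.] throat [271. 157.] mouth [271. 144.]
200 [0, 54, 6, 226] 206 [0, 66, 6, 226] 212 [0, 66, 6, 224] 218 [0, 70, 7, 224] 224 [0, 72, 6, 227] 230 [0, 78, 6, 225] 236 [0, 13, 87, 105] 242 [0, 12, 99, 103] 248 [24, 11, 110, 100] 254 [8, 12, 111, 101] 260 [9, 13, 133, 98] 266 [18, 14, 134, 97] 272 [29, 13, 145, 93] 278 [33, 11, 144, 99] 284 [34, 13, 144, 99] 290 [37, 12, 177, 92] 296 [40, 12, 169, 98] 302 [40, 12, 160, 91] 308 [41, 12, 170, 63] 314 [42, 17, 209, 61]
```

View pics/p1.png

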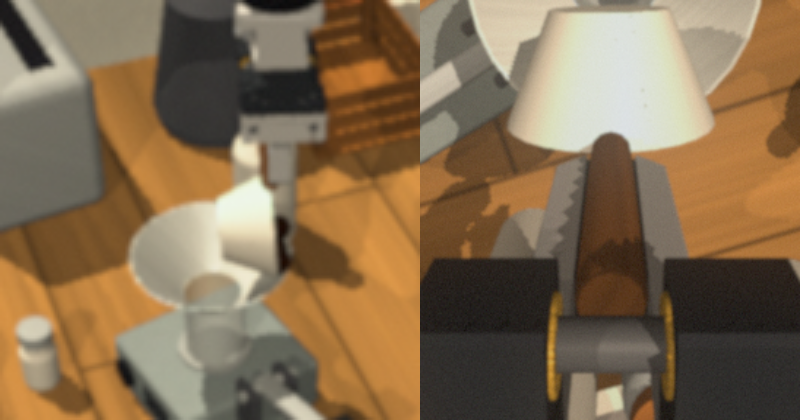

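The side crop shows the bowl turned to nearly 85–90°, mouth facing the far rim. The nuts are visible at (282,235) in the mouth, and the wrist crop shows the mouth's widest points at full-image (212,232) and (351,232). I locate the mouth before moving.

Run:
```python
from h import *
s=telemetry.observe(); p=np.array(s['eef_pos'])+[0,0,18.8]; b=-Rq(s['tcp_rot'])[:,0]
im,K,R,o=cam('wrist'); print(K[0,0])
dep=K[0,0]*100/139; c=R@(np.linalg.solve(K,[281.5,232,1])*dep)+o
print('mouth c',c,'pivot',p,'rel funnel along b',(c-[540,187,0])@b,(p-[540,187,0])@b)
# handle tip: 16mm wide
g=cv2.cvtColor(im,cv2.COLOR_RGB2HSV)
# foot widths: crop 548..672 at row 10 -> px
w=(672-548)/1.46; f=R@(np.linalg.solve(K,[(610-420)/1.46+150,150+10/1.556,1])*K[0,0]*56/w)+o; print('foot c',f)
a=c-f; print('axis',a/np.linalg.norm(a),np.linalg.norm(a))
print('rim far',proj(K,R,o,np.array([540,187,190])+75*b))
```

```text
347.61977465177324
mouth c [597.70756148 168.69317697 223.33105601] pivot [598.09803847 167.02885937 299.98663205] rel funnel along b 60.51354006880027 61.38139813256019
foot c [545.29011049 184.34788969 229.05656231]
axis [ 0.95297516 -0.28461041 -0.10409253] 55.00400550314921
rim far [281.24981334 235.26309241]
```

The mouth is about 60 mm past the funnel axis, its lip at z≈173, inside the far wall; the tilt is about 95°. I clamp hard and back off gently so the nuts roll out.

```bash
python3 -m crank '[{"jaw":0,"dx":0,"dy":0,"dz":0,"spin":0},{"jaw":0,"dx":2,"dy":0,"dz":0,"spin":0},{"jaw":0,"dx":3,"dy":0,"dz":0,"spin":0},{"jaw":0,"dx":4,"dy":0,"dz":0,"spin":0},{"jaw":0,"dx":4,"dy":0,"dz":0,"spin":0},{"jaw":0,"dx":5,"dy":0,"dz":0,"spin":0}]' 60|grep -E 'pos|force'; python3 n.py
python3 -m crank '[{"jaw":0,"dx":5,"dy":0,"dz":0,"spin":0},{"jaw":0,"dx":5,"dy":0,"dz":0,"spin":0},{"jaw":0,"dx":5,"dy":0,"dz":0,"spin":0},{"jaw":0,"dx":5,"dy":0,"dz":0,"spin":0},{"jaw":0,"dx":0,"dy":0,"dz":0,"spin":0}]'|grep -E 'pos|force'; python3 n.py
python3 -m crank '[{"jaw":0,"dx":5,"dy":0,"dz":0,"spin":0},{"jaw":0,"dx":5,"dy":0,"dz":0,"spin":0},{"jaw":0,"dx":0,"dy":0,"dz":0,"spin":0},{"jaw":0,"dx":0,"dy":0,"dz":0,"spin":0},{"jaw":0,"dx":0,"dy":0,"dz":0,"spin":0}]'|grep -E 'pos|force'; python3 n.py
```

```text
eef_pos: [580.7, 172.7, 281.5]
ft_force: [-0.0, -0.4, -1.9]
grasp_force: 60.0
scene [(121, array([333., 164.]))] jarfloor [322. 175.] throat [323. 164.] mouth [323. 156.]
side [(81, array([289., 144.]))] jarfloor [272. 173.] throat [271. 157.] mouth [271. 144.]
eef_pos: [561.4, 178.9, 281.6]
ft_force: [0.2, 0.4, -1.2]
grasp_force: 60.0
scene [(66, array([328., 166.]))] jarfloor [322. 175.] throat [323. 164.] mouth [323. 156.]
side [(31, array([282., 152.])), (14, array([272., 160.]))] jarfloor [272. 173.] throat [271. 157.] mouth [271. 144.]
eef_pos: [552.6, 181.7, 281.5]
ft_force: [0.7, 0.1, -1.2]
grasp_force: 60.0
scene [(18, array([323., 168.]))] jarfloor [322. 175.] throat [323. 164.] mouth [323. 156.]
side [] jarfloor [272. 173.] throat [271. 157.] mouth [271. 144.]
```

Nuts are dropping. I shake a little, raise the scoop and count.

```bash
python3 -m crank '[{"jaw":0,"dx":6,"dy":0,"dz":0,"spin":0},{"jaw":0,"dx":-6,"dy":0,"dz":0,"spin":0},{"jaw":0,"dx":6,"dy":0,"dz":0,"spin":0},{"jaw":0,"dx":-6,"dy":0,"dz":0,"spin":0},{"jaw":0,"dx":0,"dy":0,"dz":-20,"spin":0},{"jaw":0,"dx":0,"dy":0,"dz":-30,"spin":0},{"jaw":0,"dx":0,"dy":0,"dz":-20,"spin":0},{"jaw":0,"dx":0,"dy":0,"dz":0,"spin":0}]' |grep -E 'pos|force'
python3 n.py
python3 - <<'E'
from h import *
T=[]
for n in('scene','side'):
    im,K,R,o=cam(n); u,v=proj(K,R,o,(540,187,140)).astype(int); T.append(cv2.resize(im[v-70:v+50,u-60:u+60],(400,400)))
save('pics/p2.png',np.hstack(T))
E
```

```text
eef_pos: [554.5, 181.9, 355.6]
ft_force: [-0.5, -0.1, -1.3]
grasp_force: 60.0
scene [(17, array([323., 168.]))] jarfloor [322. 175.] throat [323. 164.] mouth [323. 156.]
side [] jarfloor [272. 173.] throat [271. 157.] mouth [271. 144.]
```

View pics/p2.png

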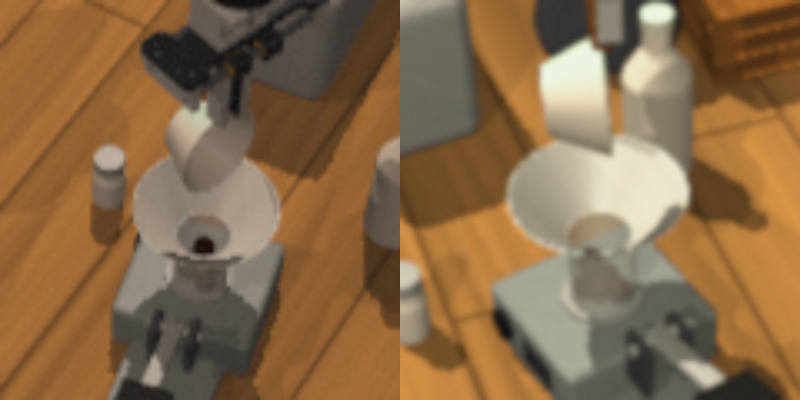

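The crops show an empty funnel, brown nuts in the jar (left (205,245), right (600,275)), and the scoop tipped about 95° above it. My picture budget is used, so I continue numerically. First I find a free place for putting the scoop down.

Run:
```python
from h import *
A=cam('scene')[1:]; ims=cam('side'); B=ims[1:]
for k,a,z in(('spoon bowl',(251,208),5),('spoon end',(237,228),5),('yellow',(177,249),25),('yellow tip',(137,254),50),('storage',(284,319),55),('tin',(225,340),50),('bowl',(324,286),30),('mug',(355,240),45),('crusher foot end',(305,240),18),('board corner',(155,343),15)):
    print(k,onz(*A,a,z)[:2].round())
# is brown in the glass jar? compare hue/sat along jar axis
im,K,R,o=ims; hsv=cv2.cvtColor(im,cv2.COLOR_RGB2HSV)
for z in range(68,150,8):
    u,v=proj(K,R,o,(540,187,z)).round().astype(int); print(z,(u,v),[tuple(hsv[v,u+d]) for d in(-5,0,5)])
```

```text
spoon bowl [372. -35.]
spoon end [ 377. -132.]
yellow [ 255. -322.]
yellow tip [ 162. -418.]
storage [ 713. -346.]
tin [ 592. -501.]
bowl [ 760. -170.]
mug [767.  30.]
crusher foot end [613. -50.]
board corner [ 400. -621.]
68 (np.int64(272), np.int64(175)) [(np.uint8(21), np.uint8(45), np.uint8(118)), (np.uint8(23), np.uint8(44), np.uint8(116)), (np.uint8(17), np.uint8(51), np.uint8(105))]
76 (np.int64(272), np.int64(173)) [(np.uint8(18), np.uint8(48), np.uint8(118)), (np.uint8(19), np.uint8(48), np.uint8(118)), (np.uint8(16), np.uint8(52), np.uint8(107))]
84 (np.int64(272), np.int64(171)) [(np.uint8(20), np.uint8(48), np.uint8(118)), (np.uint8(19), np.uint8(51), np.uint8(120)), (np.uint8(18), np.uint8(53), np.uint8(110))]
92 (np.int64(272), np.int64(169)) [(np.uint8(21), np.uint8(44), np.uint8(117)), (np.uint8(20), np.uint8(49), np.uint8(120)), (np.uint8(24), np.uint8(36), np.uint8(136))]
100 (np.int64(272), np.int64(167)) [(np.uint8(19), np.uint8(47), np.uint8(119)), (np.uint8(19), np.uint8(46), np.uint8(117)), (np.uint8(26), np.uint8(35), np.uint8(147))]
108 (np.int64(272), np.in
[... 300 characters left out ...]
 np.uint8(141))]
124 (np.int64(271), np.int64(161)) [(np.uint8(25), np.uint8(36), np.uint8(122)), (np.uint8(28), np.uint8(30), np.uint8(151)), (np.uint8(30), np.uint8(28), np.uint8(144))]
132 (np.int64(271), np.int64(159)) [(np.uint8(19), np.uint8(57), np.uint8(151)), (np.uint8(30), np.uint8(31), np.uint8(156)), (np.uint8(28), np.uint8(30), np.uint8(151))]
140 (np.int64(271), np.int64(157)) [(np.uint8(18), np.uint8(84), np.uint8(157)), (np.uint8(22), np.uint8(49), np.uint8(161)), (np.uint8(28), np.uint8(30), np.uint8(152))]
148 (np.int64(271), np.int64(155)) [(np.uint8(17), np.uint8(84), np.uint8(158)), (np.uint8(18), np.uint8(77), np.uint8(168)), (np.uint8(21), np.uint8(46), np.uint8(154))]
```

```bash
python3 -m crank '[{"jaw":0,"dx":-6,"dy":-16,"dz":0,"spin":0},{"jaw":0,"dx":-12,"dy":-33,"dz":0,"spin":0},{"jaw":0,"dx":-12,"dy":-33,"dz":0,"spin":0},{"jaw":0,"dx":-12,"dy":-33,"dz":0,"spin":0},{"jaw":0,"dx":-12,"dy":-33,"dz":0,"spin":0},{"jaw":0,"dx":-12,"dy":-33,"dz":0,"spin":0},{"jaw":0,"dx":-12,"dy":-33,"dz":0,"spin":0},{"jaw":0,"dx":-12,"dy":-33,"dz":0,"spin":0}]' 60|grep -E 'pos'
python3 -m crank '[{"jaw":0,"dx":-12,"dy":-33,"dz":0,"spin":0},{"jaw":0,"dx":-12,"dy":-33,"dz":0,"spin":0},{"jaw":0,"dx":-12,"dy":-33,"dz":0,"spin":0},{"jaw":0,"dx":-12,"dy":-33,"dz":0,"spin":0},{"jaw":0,"dx":-12,"dy":-33,"dz":0,"spin":0},{"jaw":0,"dx":-12,"dy":-33,"dz":0,"spin":0},{"jaw":0,"dx":-12,"dy":-33,"dz":0,"spin":0},{"jaw":0,"dx":-11,"dy":-33,"dz":0,"spin":0}]'|grep -E 'pos'
python3 -m crank '[{"jaw":0,"dx":-4,"dy":-17,"dz":20,"spin":0},{"jaw":0,"dx":0,"dy":0,"dz":40,"spin":0},{"jaw":0,"dx":0,"dy":0,"dz":40,"spin":0},{"jaw":0,"dx":0,"dy":0,"dz":40,"spin":0},{"jaw":0,"dx":0,"dy":0,"dz":40,"spin":0},{"jaw":0,"dx":0,"dy":0,"dz":20,"spin":0},{"jaw":0,"dx":0,"dy":0,"dz":0,"spin":0}]'
python3 t.py
python3 - <<'E'
from h import *
s=telemetry.observe(); p=np.array(s['eef_pos'])+[0,0,18.8]
# bowl blob in both views near expected hang position
for n in('scene','side'):
    im,K,R,o=cam(n); hsv=cv2.cvtColor(im,cv2.COLOR_RGB2HSV); q=proj(K,R,o,p-[0,0,77]).astype(int)
    m=((hsv[...,1]<80)&(hsv[...,2]>105)).astype(np.uint8); k=np.zeros_like(m); cv2.circle(k,tuple(int(x) for x in q),40,1,-1)
    N,L,st,ce=cv2.connectedComponentsWithStats(m*k); print(n,q,[(st[i].tolist(),ce[i].round()) for i in range(1,N) if st[i,4]>50], 'lip expected z0', proj(K,R,o,p-[0,0,127]).round())
E
```

```text
eef_pos: [562.4, -83.6, 350.9]
eef_pos: [572.3, -363.8, 350.7]
clock: 19.85
eef_pos: [568.2, -377.3, 145.4]
tcp_rot: [-0.005, 0.154, 0.988, 0.003]
ft_force: [-0.3, 0.2, -2.2]
gripper_width: 0.152
grasp_force: 60.0
200 [0, 60, 5, 242] 206 [0, 60, 5, 241] 212 [0, 66, 5, 242] 218 [0, 60, 4, 241] 224 [0, 68, 4, 242] 230 [0, 72, 5, 242] 236 [0, 15, 81, 119] 242 [0, 13, 103, 111] 248 [15, 13, 102, 113] 254 [6, 14, 122, 111] 260 [3, 13, 124, 111] 266 [20, 14, 131, 107] 272 [30, 13, 137, 112] 278 [31, 13, 154, 111] 284 [34, 12, 151, 110] 290 [37, 13, 163, 105] 296 [39, 12, 170, 108] 302 [40, 14, 164, 107] 308 [40, 13, 167, 84] 314 [42, 13, 155, 69] scene [240 300] [([217, 266, 19, 19, 66], array([225., 276.])), ([226, 286, 26, 24, 252], array([238., 299.])), ([273, 305, 7, 17, 58], array([276., 313.])), ([215, 325, 18, 14, 179], array([225., 331.]))] lip expected z0 [242. 306.]
side [364 327] [([365, 288, 27, 12, 197], array([377., 294.])), ([341, 306, 63, 43, 956], array([359., 328.]))] lip expected z0 [362. 337.]
```

```bash
python3 -m crank '[{"jaw":0,"dx":0,"dy":0,"dz":15,"spin":0},{"jaw":0,"dx":0,"dy":0,"dz":10,"spin":0},{"jaw":0,"dx":0,"dy":0,"dz":0,"spin":0},{"jaw":0,"dx":0,"dy":0,"dz":0,"spin":0}]' 60 |grep -E 'pos|force'
python3 -m crank '[{"jaw":0,"dx":0,"dy":0,"dz":4,"spin":0},{"jaw":0,"dx":0,"dy":0,"dz":4,"spin":0},{"jaw":0,"dx":0,"dy":0,"dz":0,"spin":0}]' 20 |grep -E 'pos|force'
```

```text
eef_pos: [571.9, -378.4, 125.9]
ft_force: [-0.6, -0.3, -0.7]
grasp_force: 60.0
eef_pos: [572.0, -378.7, 118.2]
ft_force: [-1.3, 0.3, -0.8]
grasp_force: 0.0
```

```bash
python3 -m crank '[{"jaw":0,"dx":0,"dy":0,"dz":0,"spin":0}]' 20 |grep -E 'pos|force|wid'
cat > b.py <<'E'
from h import *
s=telemetry.observe(); p=np.array(s['eef_pos'])+[0,0,18.8]
for n in('scene','side'):
    im,K,R,o=cam(n); hsv=cv2.cvtColor(im,cv2.COLOR_RGB2HSV); q=proj(K,R,o,p-[0,0,60]).astype(int)
    print(n,'pivot',proj(K,R,o,p).round())
    m=((hsv[...,1]<80)&(hsv[...,2]>105)).astype(np.uint8); k=np.zeros_like(m); cv2.circle(k,tuple(int(x) for x in q),55,1,-1)
    N,L,st,ce=cv2.connectedComponentsWithStats(m*k); print(' white',[(st[i].tolist(),ce[i].round()) for i in range(1,N) if st[i,4]>50])
    m=((hsv[...,0]<13)&(hsv[...,1]>150)&(hsv[...,2]>60)).astype(np.uint8)
    N,L,st,ce=cv2.connectedComponentsWithStats(m*k); print(' orange',[(st[i].tolist(),ce[i].round()) for i in range(1,N) if st[i,4]>15])
E
python3 b.py; python3 t.py
```

```text
eef_pos: [572.2, -378.8, 118.6]
ft_force: [0.5, -0.4, -0.0]
gripper_width: 0.006
grasp_force: 0.0
scene pivot [240. 295.]
 white [([215, 270, 22, 19, 108], array([223., 280.])), ([273, 304, 21, 30, 462], array([283., 318.])), ([214, 325, 19, 28, 377], array([223., 337.]))]
 orange []
side pivot [368. 318.]
 white [([363, 286, 55, 41, 1095], array([394., 305.])), ([309, 315, 28, 38, 880], array([323., 333.])), ([363, 331, 36, 5, 109], array([379., 333.])), ([378, 359, 30, 25, 389], array([391., 369.]))]
 orange []
200 [75, 14, 167, 206] 206 [75, 16, 174, 195] 212 [75, 15, 167, 196] 218 [75, 15, 165, 188] 224 [75, 15, 164, 188] 230 [75, 15, 163, 182] 236 [75, 15, 164, 179] 242 [75, 15, 169, 180] 248 [75, 15, 158, 173] 254 [40, 15, 143, 98] 260 [29, 16, 145, 95] 266 [26, 13, 129, 99] 272 [24, 12, 135, 96] 278 [21, 15, 126, 87] 284 [19, 13, 127, 86] 290 [16, 14, 136, 90] 296 [14, 14, 138, 87] 302 [13, 16, 126, 89] 308 [10, 15, 137, 82] 314 [8, 14, 132, 81]
```

The scoop left the fingers during the touch-down. I raise the arm clear and measure how it lies.

```bash
python3 -m crank '[{"jaw":0,"dx":0,"dy":0,"dz":-30,"spin":0},{"jaw":0,"dx":-20,"dy":30,"dz":-40,"spin":0},{"jaw":0,"dx":-20,"dy":40,"dz":-20,"spin":0},{"jaw":0,"dx":-20,"dy":45,"dz":0,"spin":0},{"jaw":0,"dx":-20,"dy":45,"dz":0,"spin":0},{"jaw":0,"dx":-20,"dy":45,"dz":0,"spin":0},{"jaw":0,"dx":0,"dy":45,"dz":0,"spin":0},{"jaw":0,"dx":0,"dy":45,"dz":0,"spin":0}]' |grep -E 'pos|force|wid'
cat > c.py <<'E'
from h import *
D={}
for n,box in(('scene',(195,250,262,312)),('side',(255,295,362,365))):
    im,K,R,o=cam(n); hsv=cv2.cvtColor(im,cv2.COLOR_RGB2HSV); x0,y0,x1,y1=box; k=np.zeros(hsv.shape[:2],np.uint8); k[y0:y1,x0:x1]=1
    m=((hsv[...,1]<80)&(hsv[...,2]>95)).astype(np.uint8)*k
    N,L,st,ce=cv2.connectedComponentsWithStats(m); i=1+np.argmax(st[1:,4]); h=cv2.convexHull(max(cv2.findContours((L==i).astype(np.uint8),0,1)[0],key=len)); e=cv2.fitEllipse(h)
    hd=((hsv[...,0]<14)&(hsv[...,1]>165)).astype(np.uint8)*k
    N,L2,s2,c2=cv2.connectedComponentsWithStats(hd); hs=[(s2[j].tolist()) for j in range(1,N) if s2[j,4]>20]
    dk=((hsv[...,2]<60)&k.astype(bool)&(hsv[...,1]>80)&(hsv[...,0]<15)).sum()
    print(n,'white',st[i].tolist(),'ell',np.round(e[0],1),np.round(e[1],1),round(e[2]),'handle',hs,'dark',dk); D[n]=(K,R,o,e[0])
print(tri(ray(*D['scene']),ray(*D['side'])))
E
python3 c.py
```

```text
eef_pos: [755.9, -128.0, 205.4]
ft_force: [0.2, -0.5, -0.1]
gripper_width: 0.005
grasp_force: 0.0
scene white [211, 276, 29, 28, 561] ell [225.3 289.5] [26.8 29.9] 61 handle [[200, 269, 16, 13, 40]] dark 1
side white [309, 322, 42, 39, 1244] ell [329.  340.7] [39.  41.8] 111 handle [] dark 0
(array([ 492.71277982, -360.73445853,   44.3080798 ]), np.float64(0.026927276823707564))
```

The scoop stands upright on its foot: the rim ellipses match the start in both views, rim height is 44 mm against 45 mm, and no nuts are in it. I check for stray nuts and move over the lever pad.

```bash
python3 -m crank '[{"jaw":0,"dx":30,"dy":8,"dz":0,"spin":0},{"jaw":0,"dx":40,"dy":11,"dz":0,"spin":0},{"jaw":0,"dx":40,"dy":11,"dz":0,"spin":0},{"jaw":0,"dx":40,"dy":11,"dz":0,"spin":0},{"jaw":0,"dx":35,"dy":10,"dz":0,"spin":0},{"jaw":0,"dx":10,"dy":2,"dz":0,"spin":0},{"jaw":0,"dx":0,"dy":0,"dz":0,"spin":0},{"jaw":0,"dx":0,"dy":0,"dz":0,"spin":0}]' |grep -E 'pos|force'
python3 - <<'E'
from h import *
for n in('scene','side','wrist'):
    im,K,R,o=cam(n); hsv=cv2.cvtColor(im,cv2.COLOR_RGB2HSV)
    d=((hsv[...,2]<75)&(hsv[...,2]>15)&(hsv[...,1]>100)&((hsv[...,0]<10)|(hsv[...,0]>170))).astype(np.uint8)
    d=cv2.morphologyEx(d,cv2.MORPH_OPEN,np.ones((2,2)))
    N,L,st,ce=cv2.connectedComponentsWithStats(d)
    print(n,[(int(st[i,4]),ce[i].round().tolist()) for i in range(1,N) if 12<st[i,4]<400])
    if n=='wrist': print(proj(K,R,o,(587,-17.5,125)),proj(K,R,o,(540,187,90)))
E
```

```text
eef_pos: [586.5, -21.1, 206.2]
ft_force: [0.3, 0.1, 0.1]
grasp_force: 0.0
scene [(164, [502.0, 134.0]), (52, [269.0, 414.0]), (31, [255.0, 414.0])]
side [(24, [509.0, 394.0]), (20, [498.0, 404.0]), (13, [497.0, 416.0])]
wrist [(38, [544.0, 51.0]), (33, [540.0, 55.0]), (47, [552.0, 59.0]), (14, [543.0, 67.0]), (19, [525.0, 78.0])]
[284.15506826 222.25116686] [511.99358681  80.13451237]
```

No stray nuts; the brown seen by the wrist camera lies at the jar. Now the press.

```bash
python3 -m crank '[{"jaw":0,"dx":0,"dy":3,"dz":20,"spin":0},{"jaw":0,"dx":0,"dy":0,"dz":25,"spin":0},{"jaw":0,"dx":0,"dy":0,"dz":15,"spin":0},{"jaw":0,"dx":0,"dy":0,"dz":5,"spin":0},{"jaw":0,"dx":0,"dy":0,"dz":0,"spin":0},{"jaw":0,"dx":0,"dy":0,"dz":0,"spin":0}]' |grep -E 'pos|ft'
python3 -m crank '[{"jaw":0,"dx":0,"dy":0,"dz":6,"spin":0},{"jaw":0,"dx":0,"dy":0,"dz":6,"spin":0},{"jaw":0,"dx":0,"dy":0,"dz":0,"spin":0},{"jaw":0,"dx":0,"dy":0,"dz":0,"spin":0}]' |grep -E 'pos|ft'
python3 -m crank '[{"jaw":0,"dx":0,"dy":0,"dz":5,"spin":0},{"jaw":0,"dx":0,"dy":0,"dz":5,"spin":0},{"jaw":0,"dx":0,"dy":0,"dz":0,"spin":0},{"jaw":0,"dx":0,"dy":0,"dz":0,"spin":0}]' |grep -E 'pos|ft'
```

```text
eef_pos: [587.2, -17.4, 141.5]
ft_force: [0.8, 0.2, 0.2]
eef_pos: [586.3, -17.0, 128.8]
ft_force: [0.1, 0.4, 0.2]
eef_pos: [586.7, -17.4, 118.9]
ft_force: [0.9, -1.6, 3.7]
```

```bash
python3 -m crank '[{"jaw":0,"dx":0,"dy":0,"dz":4,"spin":0},{"jaw":0,"dx":0,"dy":0,"dz":4,"spin":0},{"jaw":0,"dx":0,"dy":0,"dz":3,"spin":0},{"jaw":0,"dx":0,"dy":0,"dz":2,"spin":0},{"jaw":0,"dx":0,"dy":0,"dz":1,"spin":0},{"jaw":0,"dx":0,"dy":0,"dz":0,"spin":0},{"jaw":0,"dx":0,"dy":0,"dz":0,"spin":0},{"jaw":0,"dx":0,"dy":0,"dz":0,"spin":0}]' |grep -E 'pos|ft|clock'
python3 -m crank '[{"jaw":0,"dx":0,"dy":0,"dz":0,"spin":0},{"jaw":0,"dx":0,"dy":0,"dz":0,"spin":0},{"jaw":0,"dx":0,"dy":0,"dz":0,"spin":0}]' |grep -E 'pos|ft|clock'; python3 c.py
```

```text
clock: 25.0
eef_pos: [586.9, -17.9, 105.1]
ft_force: [1.0, -3.0, 5.8]
clock: 25.3
eef_pos: [586.8, -17.9, 105.1]
ft_force: [1.0, -4.2, 5.3]
scene white [210, 276, 30, 28, 619] ell [225.2 289.7] [27.4 30.2] 65 handle [[201, 270, 15, 12, 42]] dark 0
side white [308, 322, 44, 40, 1315] ell [329.4 341.1] [39.5 43. ] 111 handle [] dark 0
(array([ 492.97475517, -361.92212916,   44.87351157]), np.float64(0.694226374551117))
```

The lever is held level at z = 105 mm with about 6 N, and the scoop stands upright.

```bash
python3 -c "
from station import ticket
print(ticket.sign_off())"
```

```text
the job is handed in; nothing more can be done
None
```

I handed the job in with the lever pressed level (tool tip at 105 mm, about 6 N); the sign-off returned no verdict. The nuts went through the funnel into the jar: brown shows there and I found no strays, but I could not count all five. The empty scoop measures upright on the counter, about 25 mm from where it started; it slipped out of the fingers at touch-down and settled on its foot by itself.

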